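# Set the nicho row back in mirrored order

## Robot

A 6-joint arm with a two-finger parallel gripper is mounted at the origin on the work surface. World frame = base frame: x ahead of the robot, y to its left, z up, the work surface at z = 0. Lengths are in m, angles in rad, forces in N, time in s.
With the tool pointing down it reaches from about 0.35 to 0.85 m from the base axis. Payload 8.1 kg.
Tool frame: the origin (TCP) lies at the very end of the fingers, on their centre line; the grasp point (between the pads) lies 19 mm behind it; z points along the fingers, y is the direction in which the jaws open and shut (so a half turn about z gives the same grasp; the last joint's range is limited). The gripper opens to 93 mm and grips with 3 to 60 N. Pads are 15 mm wide; open, the fingers measure 128 mm over their backs; the gripper's body (75 mm by 188 mm) begins 65 mm behind the grasp point.
Start: joints at [1.056, 0.13, 1.488, -0, 1.523, -0.085], TCP at [0.25, 0.545, 0.219] pointing down, gripper open.
Joint ranges: [-2.96, 2.96], [-0.89, 2.26], [0.02, 2.5], [-1.34, 4.48], [0, 2.73], [-2.66, 2.66]. Speed limits (rad/s): [2.39, 2.39, 2.79, 3.14, 3.14, 3.14].

## Interface

Orientations are given as a rotation vector (axis times angle).
In Python, from plant import robot gives the robot as it stands.
- The arm moves only by the shell command python3 -m inch 'ROWS' [FORCE]. ROWS is JSON, a list that holds one entry, the list of rows, each a list of 7 numbers: the shift along the tool's x, y, z in cm, then the turn, a rotation vector about the tool's x, y, z in degrees, then the gripper command: -1 is fully open, 1 is shut, values between are in proportion. A call has 1 to 5 rows; each row shifts and turns the commanded pose from where the row before left it, along the tool's axes as they then stand; what a row does not reach is not made up. A row lasts 1/10 s, in which the tool goes at most 50 mm and 8.59 degrees, less where a joint would pass 70% of its speed; a pose out of reach is approached as far as the arm can. A call with a gripper value outside its range is refused whole. The fingers move at their own pace and stop on an object; FORCE is the grip in N (left out, the last holds). Time passes only in rows, so rows that do not move let the fingers close. It gives the time, the measured TCP pose, the force and the opening at its end, in the units of the state.
- robot.read_state(): the state, without advancing time (a new reading comes with each control period).
- robot.read_camera(name): name is "scene" or "top" or "wrist"; returns a dict with "image" (420x560x3 uint8, blue, green, red), "K" (3x3 intrinsics, pixels), "R" (3x3) and "t" (3): a world point X has camera coordinates R X + t; the wrist camera has in their place "tool_from_camera" (4x4, takes a point from camera to tool coordinates, whose origin is the TCP and whose axes are the flange's). Camera axes: x right, y down, z forward; pixel columns grow to the right and rows downward; lengths in m; the calibration is good to about 2 mm. A picture is of the moment at which its call begins: read the wrist's pose just before it. There is no depth.
- robot.close_job(): hands the job in, once; it reports no verdict.
The state is a dict: "t": time; "q": joint angles; "dq": joint speeds; "joint_torque": joint torques, N m; "tool_pos": TCP position; "orientation": TCP orientation; "force": force on the tool from outside, world axes, zero at the start; "wrist_torque": the same for the moment, N m; "opening": finger opening in m.
Only numpy, scipy, OpenCV 4.12 (cv2) and the standard library are available. Lean on these libraries where they do the work, as an engineer would, in place of code of your own. Each camera call takes 0.05 s, during which the arm holds its last target. There are 200 camera calls.

## Task

Move the four small pieces (wooden figure, black pot, white wedding vase, glass votive) from the light carrying rack to the dark display plank, in reverse order: seen from the same side, the piece at the left end of the rack goes on the disc at the right end of the plank, the second from the left on the second from the right, and so on. Stand each one upright in the middle of its terracotta disc, set down gently and not dropped, and let none of them tip over.

Things in the scene. Friction and masses are not known exactly. Their poses are not given: they have to be found in the camera images.
- carry_rack: Light wooden rack, fixed, lying crosswise (long way = its y, robot's left at +y), nearer or farther than the plank. 85 x 410 mm, top 20 mm high; end boards 8 mm thick, 50 mm high. Origin: centre of underside. The pieces start in a row on cork mats at its y = +120, +40, -40, -120 mm, x = 0. A grey stone 18 mm high lies past one end of the row.
- display_plank: Dark wooden display plank, fixed, crosswise like the rack (long way = its y, to the same side as the rack's y). 90 x 420 mm, top 30 mm high. Origin: centre of underside. Four flush terracotta discs 64 mm across mark the places on top, at its y = +120, +40, -40, -120 mm, x = 0. A blue saucer 11 mm high lies past one end of the row.
- figure: Small wooden kachina-style figure, 78 mm tall: foot disc 40 mm across and 7 mm high, cylindrical body 32 mm across from 9 to 50 mm height (grip here, at about 40 mm), head 28 mm across, flat headdress 28 mm wide on top. Origin: centre of its underside, z up. About 80 g, loose.
- pot: Small black micaceous clay pot, 52 mm tall, round: belly 54 mm across from 17 to 36 mm height (grip here, at about 28 mm), neck 38 mm, rim 44 mm across. Origin: centre of its underside, z up. About 150 g, loose.
- vase: Small white ceramic wedding vase, about 65 mm tall: round belly 50 mm across from 16 to 37 mm height (grip here, at about 32 mm), above it two spouts side by side joined by a bridge, all within the belly's 50 mm circle. Origin: centre of its underside, z up. About 160 g, loose.
- votive: Amber glass votive holder, a straight-sided round tumbler 46 mm across and 60 mm tall (grip at about 34 mm height), open on top, with a white candle inside. Origin: centre of its underside, z up. About 140 g, loose.
- mat_figure: Round cork mat, 68 mm across, 4 mm thick, fixed on the carrying rack (its top 24 mm above the table); the figure stands on it at the start, and it stays behind to show where the figure came from. All four mats look alike. Origin: centre of its underside.
- mat_pot: Round cork mat, 68 mm across, 4 mm thick, fixed on the carrying rack (its top 24 mm above the table); the pot stands on it at the start, and it stays behind to show where the pot came from. All four mats look alike. Origin: centre of its underside.
- mat_vase: Round cork mat, 68 mm across, 4 mm thick, fixed on the carrying rack (its top 24 mm above the table); the vase stands on it at the start, and it stays behind to show where the vase came from. All four mats look alike. Origin: centre of its underside.
- mat_votive: Round cork mat, 68 mm across, 4 mm thick, fixed on the carrying rack (its top 24 mm above the table); the votive stands on it at the start, and it stays behind to show where the votive came from. All four mats look alike. Origin: centre of its underside.
There are look-alikes about, which are no part of the job. Leave any green look-alike of the vase alone.

How it is judged:
By the outcome, as a careful person would: the job done as asked, in the order asked, and still so for the second after the job is handed in, with the robot touching nothing.
It also fails if it takes over 96 s, if anything falls off the work surface, if the arm or the gripper's body presses on something with over 40 N, if the wrist force passes 120 N, or if a joint passes its speed limit or range.

## Working session

There is one attempt and no reset: what is moved stays moved. The work goes in short steps, Python scripts to look and compute and a shell command to move; the robot and the scene stay as the last step left them, time stands still between calls to the robot, and variables do not carry over. Pictures are saved under pics/ and viewed, about 12 in all and at most 16, crops included, and the job is handed in when it is done.

```bash
mkdir -p pics
python3 - <<'E'
from plant import robot
import cv2,numpy as np
s=robot.read_state();print({k:np.round(v,3) for k,v in s.items()})
for n in("scene","top"):
    c=robot.read_camera(n);cv2.imwrite(f"pics/{n}0.png",c["image"]);print(n,c["K"].tolist(),c["R"].tolist(),c["t"].tolist())
E
```

```text
{'t': np.float64(0.0), 'q': array([ 1.056,  0.131,  1.489, -0.   ,  1.523, -0.085]), 'dq': array([ 0.001, -0.001,  0.001,  0.001,  0.001, -0.001]), 'joint_torque': array([ 2.0000e-03, -5.5983e+01, -4.9176e+01,  7.7000e-02,  3.5000e-02,
       -0.0000e+00]), 'tool_pos': array([0.25 , 0.545, 0.218]), 'orientation': array([-6.700e-01, -3.069e+00,  3.000e-03]), 'force': array([-0.619, -0.018, -0.431]), 'wrist_torque': array([ 0.01 ,  0.01 , -0.025]), 'opening': np.float64(0.093)}
scene [[495.610974339789, 0.0, 282.9768072110086], [0.0, 495.610974339789, 203.9872589928516], [0.0, 0.0, 1.0]] [[0.650347732712009, 0.7596290505880069, -0.003395888560103807], [0.667673077201122, -0.5737413583124347, -0.4743769764044063], [-0.36229889392204023, 0.30624264769062726, -0.8803152572790616]] [-0.3022462667566147, -0.337023687665601, 0.9896898774476323]
top [[503.2528954317247, 0.0, 277.19063882650295], [0.0, 503.2528954317247, 205.30243873850128], [0.0, 0.0, 1.0]] [[-0.01093293404439156, -0.9997513701548914, -0.019433703368091623], [-0.9907219894962462, 0.013462975459715478, -0.13523567510228496], [0.1354636869488671, 0.017774874547773597, -0.9906228562641942]] [-0.0008876067015715725, 0.492588889973551, 0.7812656080285464]
```

View pics/scene0.png

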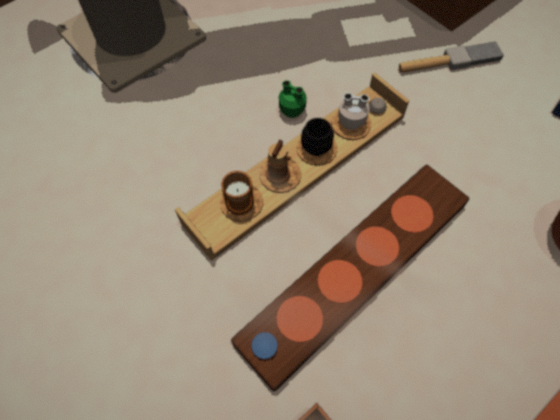

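View pics/top0.png

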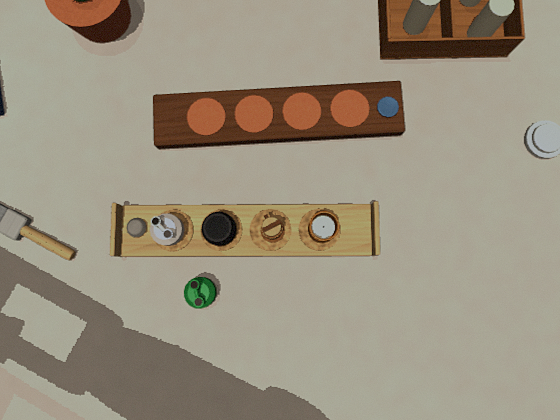

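The top view shows the pieces left to right (from +y): vase (166,229), pot (219,229), figure (271,229) and votive (323,227). The stone is at far left. The discs are at about (206,116), (254,113), (302,110) and (350,108), with the saucer at right. So vase goes to the 350 disc, pot to 302, figure to 254 and votive to 206. Next I'll measure these more closely.

```bash
cat > h.py <<'E'
import cv2,numpy as np
from plant import robot
def w(c,uv,z):
    d=c["R"].T@np.linalg.inv(c["K"])@np.array([*uv,1.]);o=-c["R"].T@c["t"]
    return o+d*(z-o[2])/d[2]
def px(c,X):
    p=c["K"]@(c["R"]@np.array(X)+c["t"]);return p[:2]/p[2]
E
python3 - <<'E'
from h import *
for n in("top","scene"):
    c=robot.read_camera(n);c={k:np.array(v) for k,v in c.items()}
    im=c["image"];h=cv2.cvtColor(im,cv2.COLOR_BGR2HSV)
    m=((h[...,0]<12)&(h[...,1]>130)&(h[...,2]>140)).astype(np.uint8)
    m=cv2.morphologyEx(m,cv2.MORPH_OPEN,np.ones((5,5)))
    N,L,S,C=cv2.connectedComponentsWithStats(m)
    for i in range(1,N):
        if S[i,4]>500: print(n,S[i,4],C[i].round(1),w(c,C[i],.03).round(4))
    if n=="top": cv2.imwrite("pics/top1.png",cv2.resize(im[190:270,100:390],None,fx=2.7,fy=2.7,interpolation=3))
    else: cv2.imwrite("pics/scene1.png",cv2.resize(im[70:260,170:420],None,fx=3,fy=3,interpolation=3))
E
```

```text
top 1412 [81.6 10.9] [0.8371 0.328  0.03  ]
top 1101 [349.5 107.8] [ 0.6552 -0.1291  0.03  ]
top 1082 [301.3 110.4] [ 0.6521 -0.0488  0.03  ]
top 1088 [253.4 113.4] [0.6483 0.0311 0.03  ]
top 1095 [205.6 116.1] [0.6451 0.1111 0.03  ]
scene 1170 [411.9 213.3] [0.6422 0.11   0.03  ]
scene 1309 [376.9 245.9] [0.6453 0.0299 0.03  ]
scene 1458 [339.6 280.8] [ 0.6486 -0.0501  0.03  ]
scene 1633 [299.3 318.2] [ 0.6516 -0.13    0.03  ]
```

View pics/top1.png

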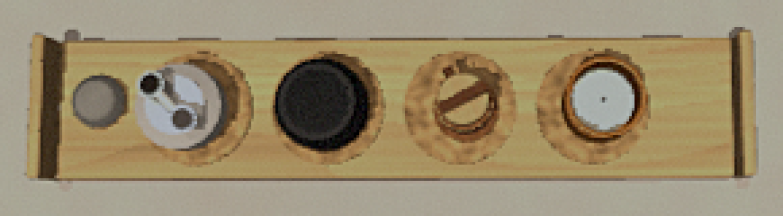

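View pics/scene1.png

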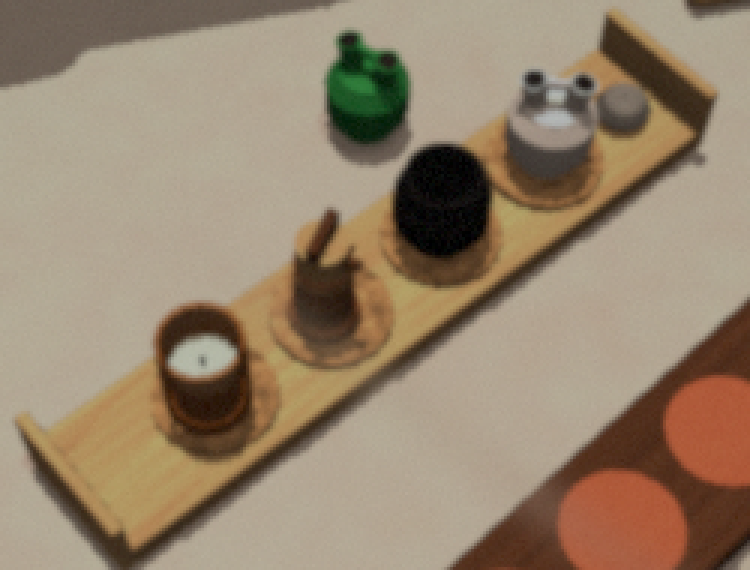

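Run:
```python
from h import *
T=robot.read_camera("top");S=robot.read_camera("scene")
t=lambda u,v:(100+(u+.5)/2.7-.5,190+(v+.5)/2.7-.5)
s=lambda u,v:(170+(u+.5)/3-.5,70+(v+.5)/3-.5)
for n,u in zip(("vase","pot","fig","vot"),(195,328,461,594)): print("mat",n,w(T,t(u,108.5),.024)[:2].round(4))
print("vot top",w(T,t(604,98),.084)[:2].round(4),w(S,s(202,342),.084)[:2].round(4))
print("fig mat S",w(S,s(332,315),.024)[:2].round(4),"vot mat S",w(S,s(216,403),.024)[:2].round(4))
print("pot belly/rim",w(T,t(321,105),.05)[:2].round(4),w(T,t(315,103),.076)[:2].round(4),"pot S belly",w(S,s(443,208),.052)[:2].round(4))
print("vase belly",w(T,t(180,107),.05)[:2].round(4),"S",w(S,s(549,142),.05)[:2].round(4))
print("fig head",w(T,t(465,103),.082)[:2].round(4), 'fig top',w(T,t(467,98),.1)[:2].round(4))
print("corners rack",[w(T,t(*p),z)[:2].round(4) for p,z in(((62,41),.02),((62,178),.02),((735,38),.02),((735,178),.02))])
q=robot.read_state();R=cv2.Rodrigues(q["orientation"])[0];print(R.round(3),np.degrees(np.arctan2(R[1,1],R[0,1])))
```

```text
mat vase [0.4557 0.1657]
mat pot [0.4546 0.085 ]
mat fig [0.4536 0.0047]
mat vot [ 0.4526 -0.0753]
vot top [ 0.4532 -0.0771] [ 0.4526 -0.0781]
fig mat S [0.4538 0.0038] vot mat S [ 0.4553 -0.0774]
pot belly/rim [0.4544 0.0858] [0.4532 0.0857] pot S belly [0.4545 0.0824]
vase belly [0.4543 0.1686] S [0.4589 0.1585]
fig head [0.4516 0.0006] fig top [ 0.4527 -0.0011]
corners rack [array([0.4986, 0.2493]), array([0.4149, 0.2467]), array([ 0.4948, -0.1621]), array([ 0.4102, -0.159 ])]
[[-0.909  0.417 -0.   ]
 [ 0.417  0.909 -0.001]
 [ 0.    -0.001 -1.   ]] 65.372509549251
```

```bash
python3 -m inch '[[[0,0,0,0,0,8.2,-1],[0,0,0,0,0,8.2,-1],[0,0,0,0,0,8.2,-1],[0,0,0,0,0,8.2,-1],[0,0,0,0,0,8.2,-1]]]' 15
python3 -m inch '[[[0,0,0,0,0,8.2,-1],[0,0,0,0,0,8.2,-1],[0,0,0,0,0,8.2,-1],[-4,2,0,0,0,0,-1],[-4,2,0,0,0,0,-1]]]'
python3 -m inch '[[[-4,2,0,0,0,0,-1],[-4,2,0,0,0,0,-1],[-4,2,0,0,0,0,-1],[-4,2,0,0,0,0,-1],[-4,2,0,0,0,0,-1]]]'
python3 -m inch '[[[-4,2.5,0,0,0,0,-1],[-4,2.5,0,0,0,0,-1],[-2,1.5,0,0,0,0,-1],[0,0,0,0,0,0,-1]]]'
```

```text
t: 0.8
tool_pos: [0.25, 0.5454, 0.2185]
orientation: [1.71, 2.635, -0.0]
force: [0.5, -0.3, 0.4]
opening: 0.0929
t: 1.3
tool_pos: [0.2894, 0.4648, 0.2181]
orientation: [2.224, 2.219, -0.001]
force: [1.0, -1.2, -0.3]
opening: 0.0929
t: 1.8
tool_pos: [0.3893, 0.2633, 0.2188]
orientation: [2.225, 2.217, 0.001]
force: [1.4, -0.2, 0.5]
opening: 0.0929
t: 2.2
tool_pos: [0.455, 0.1619, 0.2187]
orientation: [2.23, 2.212, -0.0]
force: [-0.5, 0.6, -0.1]
opening: 0.093
```

```bash
cat >> h.py <<'E'
def wrist():
    s=robot.read_state();c=robot.read_camera("wrist")
    A=np.eye(4);A[:3,:3]=cv2.Rodrigues(np.array(s["orientation"]))[0];A[:3,3]=s["tool_pos"]
    M=np.linalg.inv(A@np.array(c["tool_from_camera"]))
    return dict(image=c["image"],K=np.array(c["K"]),R=M[:3,:3],t=M[:3,3])
E
python3 - <<'E'
from h import *
c=wrist();im=c["image"].copy()
for (x,y) in ((.456,.164),(.455,.084),(.454,.003)):
    for z,r,col in((.024,.034,(0,0,255)),(.057,.026,(0,255,0))):
        pts=[px(c,(x+r*np.cos(a),y+r*np.sin(a),z)) for a in np.linspace(0,6.28,50)]
        cv2.polylines(im,[np.array(pts).round().astype(np.int32)],True,col,1)
cv2.imwrite("pics/w1.png",im)
E
```

```text
(no output)
```

View pics/w1.png

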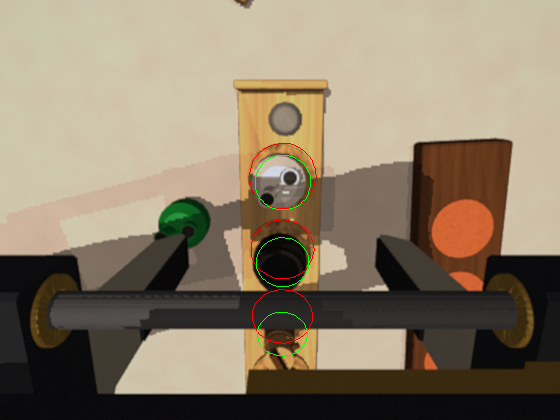

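```bash
python3 - <<'E'
from h import *
c=wrist();im=c["image"];h=cv2.cvtColor(im,cv2.COLOR_BGR2HSV)
m=((h[...,0]<12)&(h[...,1]>130)&(h[...,2]>140)).astype(np.uint8);m=cv2.morphologyEx(m,cv2.MORPH_OPEN,np.ones((5,5)))
N,L,S,C=cv2.connectedComponentsWithStats(m)
for i in range(1,N):
  if S[i,4]>500: print(S[i],w(c,C[i],.03).round(4))
E
python3 -m inch '[[[0.2,0.1,4,0,0,0,-1],[0,0,4,0,0,0,-1],[0,0,4,0,0,0,-1],[0,0,4,0,0,0,-1],[0,0,2.2,0,0,0,-1]]]' 20
python3 -m inch '[[[0,0,0,0,0,0,-1],[0,0,0,0,0,0,1],[0,0,0,0,0,0,1],[0,0,0,0,0,0,1],[0,0,0,0,0,0,1]]]'
python3 -m inch '[[[0,0,0,0,0,0,1],[0,0,0,0,0,0,1],[0,0,0,0,0,0,1]]]'
```

```text
[ 433  201   62   59 2862] [0.6433 0.1085 0.03  ]
t: 2.8
tool_pos: [0.4513, 0.1676, 0.0331]
orientation: [-2.222, -2.217, 0.006]
force: [-0.4, -1.9, 0.2]
opening: 0.0928
t: 3.3
tool_pos: [0.4556, 0.167, 0.0381]
orientation: [2.225, 2.216, 0.004]
force: [-0.2, -0.4, 0.5]
opening: 0.0655
t: 3.6
tool_pos: [0.4545, 0.1667, 0.037]
orientation: [-2.226, -2.217, 0.0]
force: [-2.0, -0.3, 5.1]
opening: 0.0498
```

```bash
python3 -m inch '[[[0,0,-1,0,0,0,1],[0,0,-2.5,0,0,0,1],[0,0,-3,0,0,0,1],[0,0,-3,0,0,0,1],[0,0,-1.5,0,0,0,1]]]'
python3 -m inch '[[[-2,2,0,0,0,0,1],[-3,3,0,0,0,0,1],[-3,3,0,0,0,0,1],[-3,3,0,0,0,0,1],[-3,3,0,0,0,0,1]]]'
python3 -m inch '[[[-3,3,0,0,0,0,1],[-3,2,0,0,0,0,1],[-3,0.8,0,0,0,0,1],[-3,0,0,0,0,0,1],[-2,0,0,0,0,0,1]]]'
python3 -m inch '[[[-1.5,0,0,0,0,0,1],[0,0,0,0,0,0,1],[0,0,0,0,0,0,1]]]'
```

```text
t: 4.1
tool_pos: [0.4559, 0.1669, 0.1499]
orientation: [2.224, 2.216, 0.005]
force: [0.5, 0.4, -2.3]
opening: 0.0494
t: 4.6
tool_pos: [0.5946, 0.0247, 0.1459]
orientation: [-2.225, -2.217, 0.001]
force: [-0.0, 0.5, -0.7]
opening: 0.0499
t: 5.1
tool_pos: [0.6509, -0.1163, 0.1454]
orientation: [-2.226, -2.215, 0.002]
force: [-0.2, -0.1, -1.9]
opening: 0.0494
t: 5.4
tool_pos: [0.6512, -0.1284, 0.1465]
orientation: [-2.226, -2.216, -0.001]
force: [-0.0, 0.6, -2.1]
opening: 0.0496
```

```bash
python3 -m inch '[[[-0.1,0.2,2.5,0,0,0,1],[0,0,3,0,0,0,1],[0,0,2.5,0,0,0,1],[0,0,1.4,0,0,0,1],[0,0,0.5,0,0,0,1]]]'
python3 -m inch '[[[0,0,0.2,0,0,0,1],[0,0,0,0,0,0,1],[0,0,0,0,0,0,1]]]'
python3 -m inch '[[[0,0,0.1,0,0,0,1],[0,0,0,0,0,0,1]]]'
python3 -m inch '[[[0,0,0.1,0,0,0,1],[0,0,0,0,0,0,1]]]'
```

```text
t: 5.9
tool_pos: [0.6521, -0.1285, 0.0456]
orientation: [-2.222, -2.216, 0.002]
force: [-0.3, 0.3, -1.7]
opening: 0.0496
t: 6.2
tool_pos: [0.6545, -0.1303, 0.0474]
orientation: [2.224, 2.216, 0.002]
force: [0.4, 0.1, -1.3]
opening: 0.0497
t: 6.4
tool_pos: [0.6537, -0.1303, 0.0453]
orientation: [2.225, 2.216, 0.001]
force: [0.3, 0.2, -1.4]
opening: 0.0497
t: 6.6
tool_pos: [0.6532, -0.1302, 0.0435]
orientation: [-2.226, -2.217, 0.0]
force: [0.4, -0.1, -2.0]
opening: 0.0492
```

```bash
for i in 1; do python3 -m inch '[[[0,0,0.05,0,0,0,1],[0,0,0,0,0,0,1]]]'; python3 -m inch '[[[0,0,0.05,0,0,0,1],[0,0,0,0,0,0,1]]]'; python3 -m inch '[[[0,0,0.05,0,0,0,1],[0,0,0,0,0,0,1]]]'; done | grep -E "pos|force"
python3 - <<'E'
from h import *
c=wrist();cv2.imwrite("pics/w2.png",c["image"]);print(px(c,(.6534,-.1295,.062)))
E
```

```text
tool_pos: [0.6533, -0.1302, 0.0431]
force: [0.2, 0.4, -2.6]
tool_pos: [0.6534, -0.1302, 0.0431]
force: [-2.5, 0.5, 2.4]
tool_pos: [0.6534, -0.1302, 0.043]
force: [-4.9, 0.9, 6.9]
[281.26184009 264.81620582]
```

View pics/w2.png

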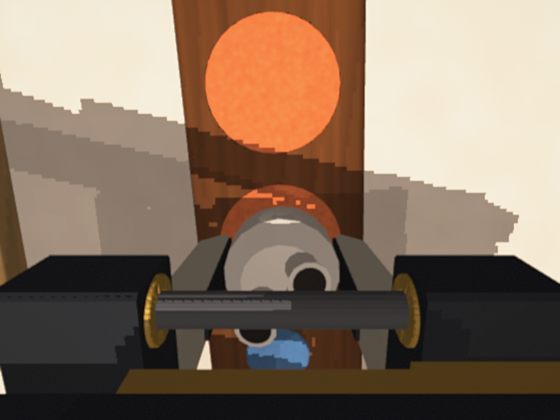

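The held vase is at column 281, centred on the disc (visible edges at 222 and 342), and contact shows as about 7 N upward. Releasing it now.

```bash
python3 -m inch '[[[0,0,-0.05,0,0,0,1],[0,0,0,0,0,0,0.5],[0,0,0,0,0,0,0.3],[0,0,0,0,0,0,0],[0,0,0,0,0,0,-1]]]'
python3 -m inch '[[[0,0,0,0,0,0,-1],[0,0,0,0,0,0,-1],[0,0,-2,0,0,0,-1],[0,0,-4,0,0,0,-1],[0,0,-4,0,0,0,-1]]]'
python3 -m inch '[[[0,0,-3,0,0,0,-1],[3,-2,0,0,0,0,-1],[4,-3,0,0,0,0,-1],[4,-3,0,0,0,0,-1],[4,-4,0,0,0,0,-1]]]'
python3 -m inch '[[[4,-4,0,0,0,0,-1],[2,-3,0,0,0,0,-1],[0.4,-0.8,0,0,0,0,-1],[0,0,0,0,0,0,-1]]]'
python3 - <<'E'
from h import *
c=wrist();im=c["image"].copy()
for (x,y,z,r) in ((.455,.084,.052,.027),(.454,.003,.064,.016),(.6534,-.1295,.03,.032),(.6534,-.1295,.056,.025),(.6504,-.0495,.03,.032)):
        pts=[px(c,(x+r*np.cos(a),y+r*np.sin(a),z)) for a in np.linspace(0,6.28,50)]
        cv2.polylines(im,[np.array(pts).round().astype(np.int32)],True,(0,255,0),1)
cv2.imwrite("pics/w3.png",im);cv2.imwrite("pics/top2.png",cv2.resize(robot.read_camera("top")["image"][60:280,100:420],None,fx=2.4,fy=2.4,interpolation=3))
E
```

```text
t: 7.75
tool_pos: [0.6537, -0.1302, 0.0427]
orientation: [2.225, 2.217, 0.001]
force: [-1.0, -0.1, -0.6]
opening: 0.0545
t: 8.25
tool_pos: [0.6524, -0.1299, 0.1423]
orientation: [-2.224, -2.215, 0.002]
force: [0.5, -0.1, 0.4]
opening: 0.0911
t: 8.75
tool_pos: [0.5376, 0.0171, 0.1725]
orientation: [2.226, 2.217, 0.001]
force: [-0.2, 1.3, 0.1]
opening: 0.0929
t: 9.15
tool_pos: [0.4651, 0.0758, 0.1729]
orientation: [2.223, 2.218, 0.001]
force: [-0.0, 0.7, -0.2]
opening: 0.0932
```

View pics/top2.png

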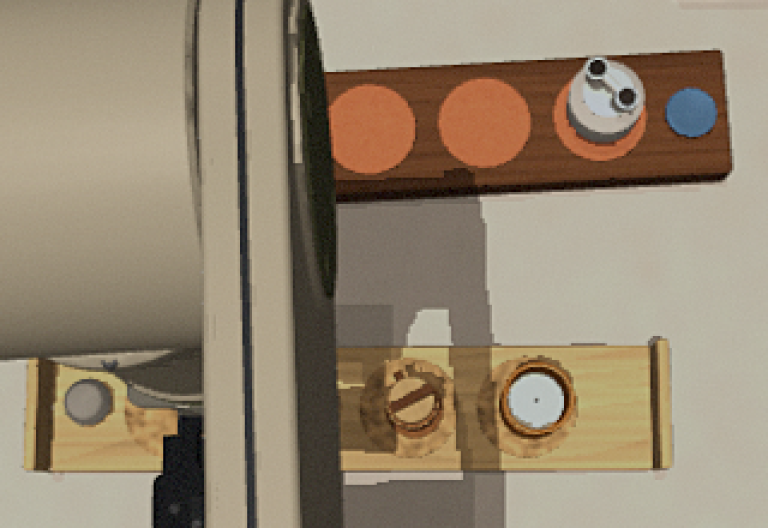

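View pics/w3.png

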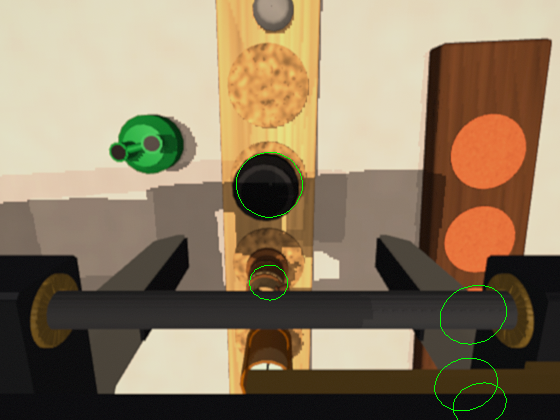

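```bash
python3 - <<'E'
from h import *
c=robot.read_camera("top");print(px(c,(.6534,-.1295,.056)),px(c,(.6534,-.1295,.047)))
E
python3 -m inch '[[[0.8,-1.1,2,0,0,0,-1],[0,0,4,0,0,0,-1],[0,0,4,0,0,0,-1],[0,0,3,0,0,0,-1],[0,0,1,0,0,0,-1]]]' 20
python3 -m inch '[[[0,0,0,0,0,0,-1],[0,0,0,0,0,0,1],[0,0,0,0,0,0,1],[0,0,0,0,0,0,1],[0,0,0,0,0,0,1]]]'
python3 -m inch '[[[0,0,0,0,0,0,1],[0,0,0,0,0,0,1],[0,0,0,0,0,0,1],[0,0,0,0,0,0,1]]]'
```

```text
[351.77879324 103.6197336 ] [351.0759471  105.47020522]
t: 9.8
tool_pos: [0.4525, 0.0822, 0.0289]
orientation: [-2.225, -2.213, 0.007]
force: [-0.4, -1.0, -0.4]
opening: 0.093
t: 10.3
tool_pos: [0.4554, 0.0834, 0.0338]
orientation: [2.225, 2.216, 0.002]
force: [0.2, 0.0, -0.1]
opening: 0.0658
t: 10.7
tool_pos: [0.4546, 0.0834, 0.033]
orientation: [2.226, 2.217, 0.0]
force: [-2.6, -1.4, 6.7]
opening: 0.0533
```

```bash
python3 -m inch '[[[0,0,-1,0,0,0,1],[0,0,-2.5,0,0,0,1],[0,0,-3,0,0,0,1],[0,0,-3,0,0,0,1],[0,0,-1.5,0,0,0,1]]]'
python3 -m inch '[[[-2,2.5,0,0,0,0,1],[-2,3,0,0,0,0,1],[-2.3,3.5,0,0,0,0,1],[-2,3,0,0,0,0,1],[-2,3,0,0,0,0,1]]]'
python3 -m inch '[[[-1.5,2.5,0,0,0,0,1],[-1,1.5,0,0,0,0,1],[-0.5,0.5,1,0,0,0,1],[0,0,2,0,0,0,1],[0,0,2,0,0,0,1]]]'
python3 -m inch '[[[0,0,2,0,0,0,1],[0,0,2,0,0,0,1],[0,0,1,0,0,0,1],[0,0,0.3,0,0,0,1],[0,0,0,0,0,0,1]]]'
python3 -m inch '[[[0,0,0,0,0,0,1],[0,0,0,0,0,0,1]]]'
```

```text
t: 11.2
tool_pos: [0.4558, 0.0834, 0.146]
orientation: [2.224, 2.215, 0.004]
force: [0.8, -0.3, -1.7]
opening: 0.0534
t: 11.7
tool_pos: [0.6051, -0.0213, 0.1428]
orientation: [-2.226, -2.217, 0.0]
force: [0.4, 0.7, -1.5]
opening: 0.053
t: 12.2
tool_pos: [0.6486, -0.0503, 0.0917]
orientation: [-2.226, -2.217, 0.0]
force: [-0.0, 0.4, -1.8]
opening: 0.0538
t: 12.7
tool_pos: [0.6485, -0.0501, 0.0395]
orientation: [-2.225, -2.217, 0.0]
force: [-0.3, -0.2, -1.9]
opening: 0.0533
t: 12.9
tool_pos: [0.6493, -0.0504, 0.0403]
orientation: [2.225, 2.217, 0.001]
force: [0.2, -0.2, -0.7]
opening: 0.0536
```

```bash
python3 -m inch '[[[0.05,0.1,0.05,0,0,0,1],[0,0,0,0,0,0,1]]]'
python3 -m inch '[[[0,0,0.05,0,0,0,1],[0,0,0,0,0,0,1]]]'
python3 -m inch '[[[0,0,0.05,0,0,0,1],[0,0,0,0,0,0,1]]]'
```

```text
t: 13.1
tool_pos: [0.6502, -0.0499, 0.0394]
orientation: [2.226, 2.217, 0.0]
force: [-0.2, 0.8, -2.0]
opening: 0.0532
t: 13.3
tool_pos: [0.65, -0.05, 0.0387]
orientation: [2.226, 2.217, 0.0]
force: [-0.5, 0.3, -1.8]
opening: 0.053
t: 13.5
tool_pos: [0.6501, -0.05, 0.0386]
orientation: [2.226, 2.217, 0.0]
force: [-1.3, 0.6, 3.5]
opening: 0.0532
```

```bash
python3 -m inch '[[[0,0,0,0,0,0,0.4],[0,0,0,0,0,0,0.2],[0,0,0,0,0,0,0],[0,0,0,0,0,0,-1],[0,0,0,0,0,0,-1]]]'
python3 -m inch '[[[0,0,0,0,0,0,-1],[0,0,-2,0,0,0,-1],[0,0,-4,0,0,0,-1],[0,0,-4,0,0,0,-1],[0,0,-3,0,0,0,-1]]]'
python3 -m inch '[[[1,-3,0,0,0,0,-1],[1,-4,0,0,0,0,-1],[1,-4,0,0,0,0,-1],[1,-4,0,0,0,0,-1],[1,-3,0,0,0,0,-1]]]'
python3 -m inch '[[[0.3,-1.6,0,0,0,0,-1],[0,0,0,0,0,0,-1],[0,0,0,0,0,0,-1]]]'
python3 - <<'E'
from h import *
c=wrist();im=c["image"].copy();print(robot.read_state()["tool_pos"])
for (x,y,z,r) in ((.454,.003,.074,.016),(.454,.003,.102,.014),(.453,-.077,.084,.023),(.6504,-.0495,.03,.032),(.6470,.0305,.03,.032)):
        pts=[px(c,(x+r*np.cos(a),y+r*np.sin(a),z)) for a in np.linspace(0,6.28,50)]
        cv2.polylines(im,[np.array(pts).round().astype(np.int32)],True,(0,255,0),1)
cv2.imwrite("pics/w4.png",im)
c=robot.read_camera("scene");im=c["image"].copy()
for (x,y) in ((.454,.003),):
  for z,r in((.031,.02),(.033,.016),(.074,.016)):
        pts=[px(c,(x+r*np.cos(a),y+r*np.sin(a),z)) for a in np.linspace(0,6.28,50)]
        cv2.polylines(im,[np.array(pts).round().astype(np.int32)],True,(0,255,0),1)
cv2.imwrite("pics/s4.png",cv2.resize(im[70:390,170:480],None,fx=1.8,fy=1.8,interpolation=3))
E
```

```text
t: 14.0
tool_pos: [0.65, -0.0499, 0.0379]
orientation: [2.226, 2.217, 0.0]
force: [0.2, 0.3, -0.2]
opening: 0.0644
t: 14.5
tool_pos: [0.6507, -0.05, 0.1709]
orientation: [2.224, 2.216, 0.002]
force: [1.2, -0.3, 1.0]
opening: 0.0931
t: 15.0
tool_pos: [0.4681, 0.0012, 0.1677]
orientation: [-2.226, -2.217, 0.0]
force: [-0.1, 1.1, 0.3]
opening: 0.0931
t: 15.3
tool_pos: [0.4547, 0.0038, 0.1685]
orientation: [2.225, 2.216, 0.001]
force: [0.6, -0.5, 0.4]
opening: 0.0926
[0.4550266  0.00362581 0.16846409]
```

View pics/w4.png

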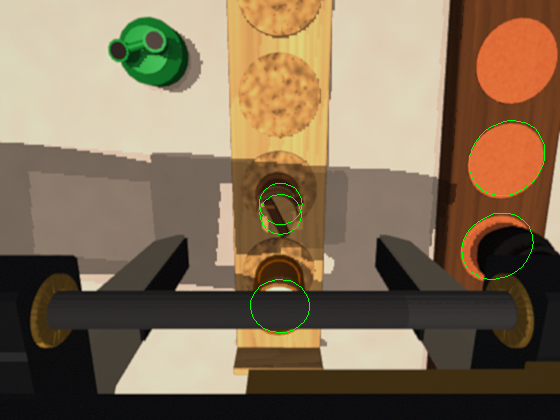

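View pics/s4.png

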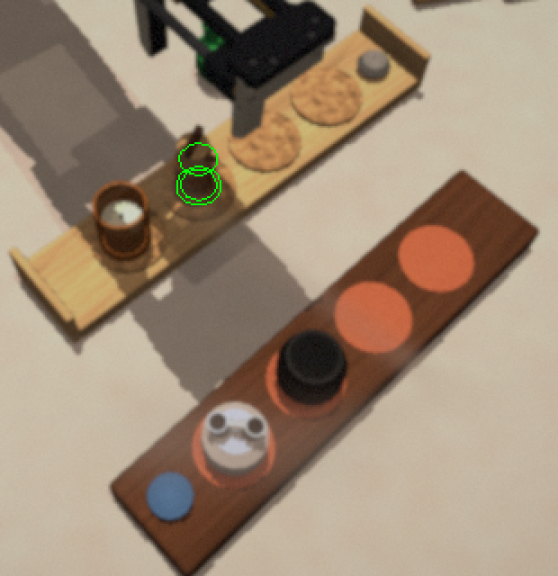

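Vase and pot stand upright on their discs, and the overlay for the figure fits (280,205 in the wrist view). Gripping the figure next.

```bash
python3 -m inch '[[[0,-0.1,2,0,0,0,-1],[0,0,4,0,0,0,-1],[0,0,3.5,0,0,0,-1],[0,0,2,0,0,0,-1],[0,0,0.8,0,0,0,-1]]]' 12
python3 -m inch '[[[0,0,0,0,0,0,0],[0,0,0,0,0,0,1],[0,0,0,0,0,0,1],[0,0,0,0,0,0,1],[0,0,0,0,0,0,1]]]'
python3 -m inch '[[[0,0,0,0,0,0,1],[0,0,0,0,0,0,1],[0,0,0,0,0,0,1],[0,0,0,0,0,0,1],[0,0,0,0,0,0,1]]]'
```

```text
t: 15.9
tool_pos: [0.4517, 0.0038, 0.0423]
orientation: [-2.224, -2.214, 0.005]
force: [0.9, -0.2, 1.4]
opening: 0.0927
t: 16.4
tool_pos: [0.4539, 0.0038, 0.046]
orientation: [2.225, 2.216, 0.002]
force: [-0.1, -1.0, 1.2]
opening: 0.0573
t: 16.9
tool_pos: [0.453, 0.0039, 0.0452]
orientation: [-2.226, -2.217, 0.0]
force: [-0.9, -0.1, 1.7]
opening: 0.0318
```

```bash
python3 -m inch '[[[0,0,-1,0,0,0,1],[0,0,-2.5,0,0,0,1],[0,0,-3,0,0,0,1],[0,0,-2,0,0,0,1],[0,0,-0.5,0,0,0,1]]]'
python3 -m inch '[[[0.5,2.5,0,0,0,0,1],[0.5,3,0,0,0,0,1],[0.5,3.3,0,0,0,0,1],[0.5,3,0,0,0,0,1],[0.5,3,0,0,0,0,1]]]'
python3 -m inch '[[[0.2,2.5,0,0,0,0,1],[0,1.5,0,0,0,0,1],[0,0.5,1,0,0,0,1],[0,0,2,0,0,0,1],[0,0,2,0,0,0,1]]]'
python3 -m inch '[[[0,0,1.5,0,0,0,1],[0,0,1,0,0,0,1],[0,0,0.5,0,0,0,1],[0,0,0.3,0,0,0,1],[0,0,0,0,0,0,1]]]'
python3 -m inch '[[[0,0,0,0,0,0,1],[0,0,0,0,0,0,1]]]'
```

```text
t: 17.4
tool_pos: [0.4551, 0.0037, 0.1385]
orientation: [2.223, 2.214, 0.005]
force: [-0.2, -0.0, -1.4]
opening: 0.0317
t: 17.9
tool_pos: [0.6018, 0.0285, 0.1338]
orientation: [-2.225, -2.216, 0.002]
force: [0.1, 0.1, -1.1]
opening: 0.0318
t: 18.4
tool_pos: [0.6455, 0.0301, 0.0833]
orientation: [-2.225, -2.216, 0.001]
force: [0.7, -0.0, -1.5]
opening: 0.0319
t: 18.9
tool_pos: [0.6465, 0.0301, 0.0524]
orientation: [2.226, 2.217, 0.001]
force: [0.8, -0.1, -1.8]
opening: 0.0317
t: 19.1
tool_pos: [0.647, 0.0301, 0.0532]
orientation: [2.225, 2.216, 0.002]
force: [0.5, 0.2, -0.6]
opening: 0.0318
```

```bash
python3 -m inch '[[[0,0,0.05,0,0,0,1],[0,0,0,0,0,0,1],[0,0,0,0,0,0,1]]]'
python3 -m inch '[[[0,0,0.05,0,0,0,1],[0,0,0,0,0,0,1],[0,0,0,0,0,0,1]]]'
```

```text
t: 19.4
tool_pos: [0.6463, 0.0301, 0.0518]
orientation: [2.226, 2.217, 0.0]
force: [-0.0, 0.5, -1.8]
opening: 0.0321
t: 19.7
tool_pos: [0.6464, 0.0301, 0.0513]
orientation: [2.226, 2.217, 0.0]
force: [-0.3, 0.1, 0.2]
opening: 0.0322
```

```bash
python3 -m inch '[[[0,0,0.05,0,0,0,1],[0,0,0,0,0,0,0.6],[0,0,0,0,0,0,0.4],[0,0,0,0,0,0,0],[0,0,0,0,0,0,-1]]]'
python3 -m inch '[[[0,0,0,0,0,0,-1],[0,0,0,0,0,0,-1],[0,0,0,0,0,0,-1],[0,0,-2,0,0,0,-1],[0,0,-4,0,0,0,-1]]]'
python3 -m inch '[[[0,0,-4,0,0,0,-1],[0,0,-2,0,0,0,-1],[-1.5,-3,0,0,0,0,-1],[-2,-4,0,0,0,0,-1],[-2,-4,0,0,0,0,-1]]]'
python3 -m inch '[[[-2,-4,0,0,0,0,-1],[-2,-3,0,0,0,0,-1],[-1.2,-1.4,0,0,0,0,-1],[0,0,0,0,0,0,-1],[0,0,0,0,0,0,-1]]]'
python3 - <<'E'
from h import *
c=wrist();im=c["image"].copy();print(robot.read_state()["tool_pos"])
for (x,y,z,r) in ((.453,-.077,.024,.034),(.453,-.077,.084,.023),(.647,.0305,.03,.032),(.6437,.1105,.03,.032)):
        pts=[px(c,(x+r*np.cos(a),y+r*np.sin(a),z)) for a in np.linspace(0,6.28,50)]
        cv2.polylines(im,[np.array(pts).round().astype(np.int32)],True,(0,255,0),1)
cv2.imwrite("pics/w5.png",im)
E
```

```text
t: 20.2
tool_pos: [0.6463, 0.0301, 0.0504]
orientation: [2.226, 2.217, 0.0]
force: [1.0, -0.9, -0.9]
opening: 0.0436
t: 20.7
tool_pos: [0.643, 0.0301, 0.1067]
orientation: [-2.222, -2.213, 0.009]
force: [0.3, -0.2, 0.8]
opening: 0.0832
t: 21.2
tool_pos: [0.535, -0.0248, 0.1706]
orientation: [2.225, 2.218, 0.0]
force: [-0.3, -1.0, 0.3]
opening: 0.0928
t: 21.7
tool_pos: [0.4523, -0.0762, 0.171]
orientation: [2.226, 2.215, 0.001]
force: [0.3, -0.2, -0.7]
opening: 0.0929
[ 0.45250969 -0.07591833  0.1709443 ]
```

View pics/w5.png

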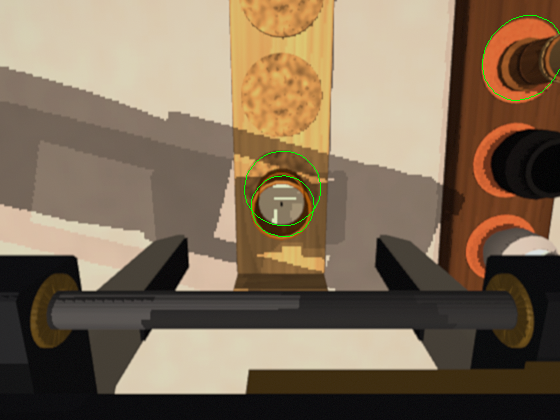

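Run:
```python
from h import *
c=wrist();cv2.imwrite("pics/w6.png",cv2.resize(c["image"][140:250,220:345],None,fx=5,fy=5,interpolation=3))
for y in(-.077,-.08,-.083):
  print(y,[px(c,(.453,y+d,z)).round(0)[1] for d,z in((.023,.084),(-.023,.084),(0,.062),(.034,.024))])
```

```text
-0.077 [np.float64(176.0), np.float64(236.0), np.float64(200.0), np.float64(151.0)]
-0.08 [np.float64(180.0), np.float64(240.0), np.float64(203.0), np.float64(155.0)]
-0.083 [np.float64(184.0), np.float64(244.0), np.float64(207.0), np.float64(158.0)]
```

View pics/w6.png

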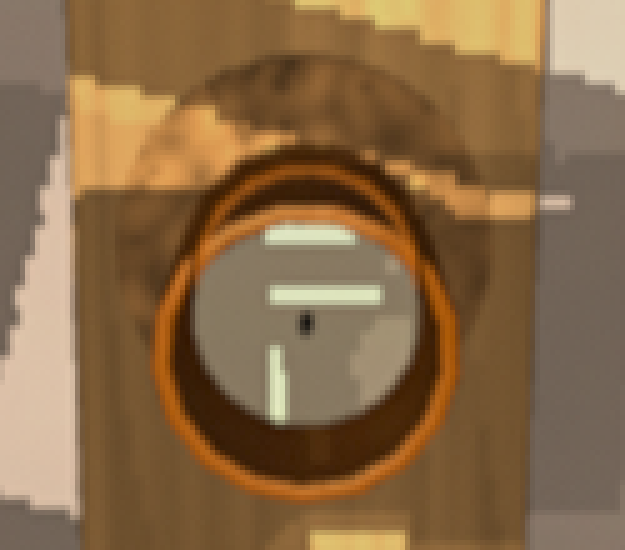

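Rim rows 181–240 put the votive at y ≈ -0.079, centred at column 281, so I'll shift 3 mm.

```bash
python3 -m inch '[[[-0.3,0,2,0,0,0,-1],[0,0,4,0,0,0,-1],[0,0,4,0,0,0,-1],[0,0,2.3,0,0,0,-1],[0,0,0.9,0,0,0,-1]]]' 20
python3 -m inch '[[[0,0,0,0,0,0,-1],[0,0,0,0,0,0,1],[0,0,0,0,0,0,1],[0,0,0,0,0,0,1],[0,0,0,0,0,0,1]]]'
python3 -m inch '[[[0,0,0,0,0,0,1],[0,0,0,0,0,0,1],[0,0,0,0,0,0,1],[0,0,0,0,0,0,1],[0,0,0,0,0,0,1]]]'
```

```text
t: 22.3
tool_pos: [0.4501, -0.0778, 0.0355]
orientation: [-2.221, -2.215, 0.004]
force: [-0.3, 0.1, -0.2]
opening: 0.0931
t: 22.8
tool_pos: [0.4526, -0.0794, 0.0397]
orientation: [2.225, 2.216, 0.001]
force: [0.5, 0.6, -0.1]
opening: 0.0658
t: 23.3
tool_pos: [0.4519, -0.0792, 0.0388]
orientation: [2.226, 2.217, -0.0]
force: [-0.1, -0.8, 1.9]
opening: 0.0448
```

```bash
python3 -m inch '[[[0,0,-1,0,0,0,1],[0,0,-2.5,0,0,0,1],[0,0,-3,0,0,0,1],[0,0,-3,0,0,0,1],[0,0,-1.5,0,0,0,1]]]'
python3 -m inch '[[[2,2,0,0,0,0,1],[3,3,0,0,0,0,1],[3,3,0,0,0,0,1],[3,3,0,0,0,0,1],[3,3,0,0,0,0,1]]]'
python3 -m inch '[[[2.5,2.5,0,0,0,0,1],[1.5,1.5,0,0,0,0,1],[1,1.1,0,0,0,0,1],[0,0,2,0,0,0,1],[0,0,3,0,0,0,1]]]'
python3 -m inch '[[[0,0,2.5,0,0,0,1],[0,0,1.5,0,0,0,1],[0,0,1,0,0,0,1],[0,0,0.3,0,0,0,1],[0,0,0,0,0,0,1]]]'
python3 -m inch '[[[0,0,0,0,0,0,1],[0,0,0,0,0,0,1]]]'
```

```text
t: 23.8
tool_pos: [0.453, -0.0795, 0.152]
orientation: [2.224, 2.215, 0.003]
force: [1.1, 0.0, -2.0]
opening: 0.0447
t: 24.3
tool_pos: [0.5932, 0.0617, 0.1489]
orientation: [-2.226, -2.217, 0.0]
force: [0.8, -0.2, -1.8]
opening: 0.0448
t: 24.8
tool_pos: [0.6457, 0.1109, 0.1008]
orientation: [2.223, 2.216, 0.005]
force: [1.1, -0.1, -1.8]
opening: 0.045
t: 25.3
tool_pos: [0.644, 0.1101, 0.0463]
orientation: [2.226, 2.217, 0.001]
force: [-0.1, -0.4, -1.5]
opening: 0.0447
t: 25.5
tool_pos: [0.6446, 0.1102, 0.0471]
orientation: [2.225, 2.216, 0.003]
force: [0.2, 0.5, -1.6]
opening: 0.0449
```

```bash
python3 -m inch '[[[0,-0.05,0.08,0,0,0,1],[0,0,0,0,0,0,1],[0,0,0,0,0,0,1]]]'
python3 -m inch '[[[0,0,0.05,0,0,0,1],[0,0,0,0,0,0,1]]]'
python3 -m inch '[[[0,0,0.05,0,0,0,1],[0,0,0,0,0,0,1]]]'
```

```text
t: 25.8
tool_pos: [0.6431, 0.1101, 0.045]
orientation: [2.226, 2.217, 0.0]
force: [-0.4, 0.4, -1.2]
opening: 0.0451
t: 26.0
tool_pos: [0.6432, 0.1101, 0.0448]
orientation: [2.226, 2.217, 0.0]
force: [-2.8, -0.3, 3.0]
opening: 0.0454
t: 26.2
tool_pos: [0.6432, 0.1101, 0.0448]
orientation: [2.226, 2.217, 0.0]
force: [-4.9, -1.4, 7.3]
opening: 0.0451
```

Contact made. Releasing, backing off and checking.

```bash
python3 -m inch '[[[0,0,-0.05,0,0,0,1],[0,0,0,0,0,0,0.5],[0,0,0,0,0,0,0.3],[0,0,0,0,0,0,0],[0,0,0,0,0,0,-1]]]'
python3 -m inch '[[[0,0,0,0,0,0,-1],[0,0,0,0,0,0,-1],[0,0,-2,0,0,0,-1],[0,0,-4,0,0,0,-1],[0,0,-4,0,0,0,-1]]]'
python3 -m inch '[[[0,0,-4,0,0,0,-1],[0,0,-2,0,0,0,-1],[4,-2,0,0,0,0,-1],[4,-3,0,0,0,0,-1],[4,-3,0,0,0,0,-1]]]'
python3 -m inch '[[[4,-3,0,0,0,0,-1],[4,-3,0,0,0,0,-1],[4,-3,0,0,0,0,-1],[4,-2,0,0,0,0,-1],[3,0,0,0,0,0,-1]]]'
python3 -m inch '[[[0,0,0,0,0,0,-1],[0,0,0,0,0,0,-1],[0,0,0,0,0,0,-1]]]'
python3 - <<'E'
from h import *
O=[]
P=(((.6437,.1105),((.03,.032),(.09,.023))),((.647,.0305),((.03,.032),(.08,.016))),((.6504,-.0495),((.03,.032),(.058,.027))),((.6534,-.1295),((.03,.032),(.056,.025))))
for n,(a,b,e,d),f in(("top",(70,170,150,420),2.8),("scene",(160,380,220,480),1.35)):
    c=robot.read_camera(n);im=cv2.resize(c["image"],None,fx=3,fy=3,interpolation=3)
    if n=="top":
      for (x,y),zs in P:
        for z,r in zs:
          pts=[px(c,(x+r*np.cos(t),y+r*np.sin(t),z))*3+1 for t in np.linspace(0,6.28,50)]
          cv2.polylines(im,[np.array(pts).round().astype(np.int32)],True,(0,255,0),1)
    O.append(im[3*a:3*b,3*e:3*d] if n=="top" else cv2.resize(im[3*a-150:3*b-180,3*e:3*d],(400,290)))
h=np.zeros((600,800,3),np.uint8)
t=O[0];t=cv2.resize(t,(800,int(t.shape[0]*800/t.shape[1])));h[:t.shape[0]]=t[:600]
k=min(290,600-t.shape[0]);h[t.shape[0]:t.shape[0]+k,:400]=O[1][:k]
cv2.imwrite("pics/f.png",h)
E
```

```text
t: 26.7
tool_pos: [0.6432, 0.1101, 0.0441]
orientation: [2.226, 2.217, 0.0]
force: [-0.0, 0.0, -0.6]
opening: 0.0505
t: 27.2
tool_pos: [0.642, 0.11, 0.1441]
orientation: [-2.225, -2.216, 0.003]
force: [0.5, 0.4, 0.9]
opening: 0.0896
t: 27.7
tool_pos: [0.5629, 0.2313, 0.2044]
orientation: [2.227, 2.215, 0.001]
force: [-0.1, 0.2, 0.2]
opening: 0.0928
t: 28.2
tool_pos: [0.4515, 0.4235, 0.2047]
orientation: [-2.222, -2.22, -0.001]
force: [-0.2, -0.5, 0.6]
opening: 0.0931
t: 28.5
tool_pos: [0.4546, 0.42, 0.2041]
orientation: [2.226, 2.216, -0.001]
force: [-0.9, 0.3, 0.9]
opening: 0.0929
```

View pics/f.png

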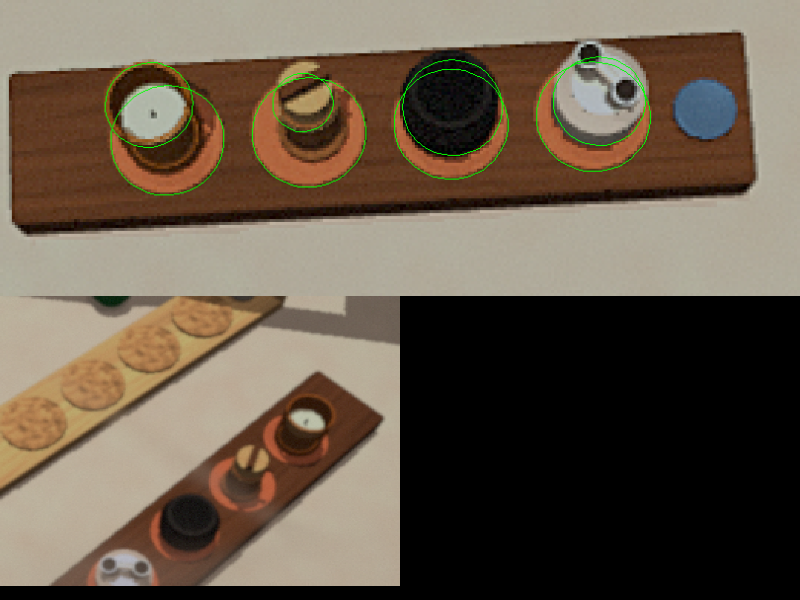

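```bash
python3 -c "
from plant import robot
robot.close_job()"
```

```text
the job is handed in; nothing more can be done
```

I moved all four pieces from the rack to the plank in reverse order and handed the job in at about 28.6 s, well under the 96 s limit. From the robot's left, the plank now holds votive, figure, pot and vase.

- **Setting down:** each piece was lowered in small steps until the wrist force showed contact (under 8 N), then released. The figure's contact reading was fainter than the others.
- **Last check:** the top and scene pictures show all four standing upright on their discs with the gripper clear. As far as the overlay shows, they are centred to within a few millimetres. The vase looks up to about 4 mm off in that last view, partly because its height shifts it in the picture; an earlier measurement put it within about 1 mm.
- **Left alone:** I did not touch the green look-alike, the stone or the saucer.
- **Disagreement:** the top and scene cameras differed by about 3 mm in x on where the discs are. I used the average, and the wrist camera agreed with it to about 2 mm on the one disc I compared. No check failed.

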